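Feed the tea box along the guard rail into its bay with the push stick

TASK

Take the wooden push stick out of its tray and use it to press the tea box square up against the dark steel guard rail where it stands, then feed it along the rail, always lightly pressed against it, under the little shelf until it sits firmly home against the end stop. Be gentle on the rail and stop (well under 15 N), do not touch the box with the gripper, and leave the rest of the tea things alone. Finish with the box home and flush to the rail and the stick lying flat back in its tray.

Things in the scene. Friction and masses are not known exactly. Their poses are not given: they have to be found in the camera images.
- bay: Fixed dark steel bay. Origin on the trolley top, below the middle of the guard rail's working face. +x is the feed direction (along the rail towards the stop), +y points out of the rail's working face to the side where the box is, z up. A little shelf (50 mm along x, underside 88 mm up, a cork coaster on it up to 104 mm) covers x = 162 to 212 mm.
- rail: The guard rail of the bay, rigid dark steel, 420 mm long (x = -210 to 210 mm), 12 mm thick, 30 mm high; same origin and axes as the bay, its working face is the plane y = 0. Rigid, so the side pressure has to be felt; sliding the box freely takes about 1 to 4 N. The box must stay pressed on it; more than 15 N is too much.
- stop: The end stop, rigid upright steel plate 88 mm high; same origin and axes as the bay. Its face is the plane x = 200 mm. More than 20 N is too much.
- teabox: Dark wooden tea box, 100 (x) x 60 (y) x 75 (z) mm, 0.2 to 0.4 kg, loose on the trolley top. Origin at the centre of its underside. It starts 10 to 30 mm off the rail and slightly askew, its x axis roughly along the feed direction. Home against stop and rail its origin is at x = 150, y = 30 mm of the bay.
- box_front (a point): Lower edge corner of the tea box at its front (x = 50, y = -30 mm of the box), on the rail side.
- box_rear (a point): Lower edge corner of the tea box at its rear (x = -50, y = -30 mm of the box), on the rail side.
- stick: Light wooden push stick, 0.125 kg, lying flat. Origin at its underside, below the middle of the upright grip fin; +x is forward. Bar: x = -60 to 48, y = -20 to 20 mm, 22 mm high. Fin to grip from above: 50 mm along x, 12 mm thick along y, from 22 to 84 mm above the underside. A notched head is clamped on in front by a steel plate with a knob (up to 37 mm high).
- notch (a point): Nominal inner corner of the head's notch (x = 70, y = 12 mm of the stick). The clamped head stands up to 7 mm off it, forward or back and to either side, which this pose does not show; it does not shift in use. Heel face 32 mm wide, from the corner towards -y, pushes the box's rear; the cheek, 52 mm forward from the corner, 8 mm thick, 22 mm high, presses the box's side away from the rail.
- tray: White plastic tray, fixed, 235 (x) x 84 (y) mm outside, walls 4 mm thick and 12 mm high, inner floor 4 mm up. Origin at the centre of its underside. The stick starts in it, its x axis roughly along the tray's x axis and its origin about 30 mm back (-x) from the tray's centre, and goes back there the same way round.
- flask: Bystander: maroon push-button vacuum flask, 305 mm tall, 156 mm wide, origin at the centre of its foot.
- flatlid: Bystander: dark hard silicone lid, 92 mm across, 23 mm high with knob, origin at centre of its underside.
- mug_a: Bystander: white ceramic mug, 82 mm across, 92 mm high, origin at centre of its foot.
- mug_b: Bystander: another white ceramic mug of the same size, origin at centre of its foot.
- tumbler: Bystander: glass tumbler, 70 mm across, 110 mm high, origin at centre of its foot.
- jar: Bystander: glass jar with lid, 72 mm across, 100 mm high, origin at centre of its foot.
- spoon: Bystander: steel spoon, 150 mm long, lying flat.

How it is judged (in metres and radians):
On the way, in this order (a step that is already met when the one before it is completed fails the run):
1. the stick is lifted out of its tray by the gripper (contact force between the fingers and stick above 2 N and height (world z) of stick above 0.02 m), for 0.2 s.
2. the stick presses the box square against the rail near where it stood (x of teabox in the frame of bay between -0.2 and 0 m and contact force between teabox and rail above 0.8 N and contact force between stick and teabox above 0.8 N and angle between the x axis of teabox and the x axis of bay, either way round below 0.05 rad), for 0.2 s.
3. part way along, the box is pressed against the rail by the stick (x of teabox in the frame of bay between 0 and 0.06 m and contact force between teabox and rail above 0.8 N and contact force between stick and teabox above 0.8 N), for 0.15 s.
4. farther along, the box is still pressed against the rail by the stick (x of teabox in the frame of bay between 0.06 and 0.13 m and contact force between teabox and rail above 0.8 N and contact force between stick and teabox above 0.8 N), for 0.15 s.
5. the stick pushes the box firmly home against the stop (x of teabox in the frame of bay above 0.147 m and contact force between teabox and stop above 2 N and contact force between stick and teabox above 2 N), for 0.15 s.
At the end, for the whole second after the job is handed in: The tea box stands within 4 mm of the end stop with both rail-side corners within 4 mm of the rail, upright; the stick lies flat on the tray's floor between its walls; both at rest (x of teabox in the frame of bay above 0.146 m and y of each of box_front, box_rear in the frame of bay below 0.004 m and angle between each of teabox, stick's own z axis and vertical below 0.05 rad and z of stick in the frame of tray below 0.008 m and y of stick in the frame of tray between -0.02 and 0.02 m and x of stick in the frame of tray between -0.07 and 0.07 m and linear speed of each of stick, teabox below 0.01 m/s); the robot touches nothing.
It fails at once if the box presses the rail with more than 15 N or the stop with more than 20 N (contact force between teabox and rail above 15 N or contact force between teabox and stop above 20 N).
It fails at once if once being fed, the box leaves the rail by more than 4 mm at either corner (x of teabox in the frame of bay above 0 m and y of any of box_front, box_rear in the frame of bay above 0.004 m).
It fails at once if the gripper or arm touches the box (contact force between any of the fingers, the arm and teabox above 0.5 N).
It fails at once if the box is tipped (angle between teabox's own z axis and vertical above 0.15 rad).
It fails at once if a bystander is moved by more than 15 mm (distance of any of flask, flatlid, mug_a, mug_b, tumbler, jar, spoon from where it was at the start of the episode above 0.015 m).
It also fails if it takes over 72 s, if anything falls off the work surface, if the arm or the gripper's body presses on something with over 40 N, if the wrist force passes 120 N, or if a joint passes its speed limit or range.

ROBOT

A 7-joint arm with a two-finger parallel gripper is mounted at the origin on the work surface. World frame = base frame: x ahead of the robot, y to its left, z up, the work surface at z = 0. Lengths are in mm, angles in rad, forces in N, time in s.
With the tool pointing down it reaches from about 400 to 875 mm from the base axis. Payload 19.3 kg.
Tool frame: the origin (TCP) lies at the very end of the fingers, on their centre line; the grasp point (between the pads) lies 19 mm behind it (grip_point_offset is the z of the grasp point in the tool frame, in mm); z points along the fingers, x is the direction in which the jaws open and shut, and the axes are right-handed (so a half turn about z gives the same grasp; the last joint's range is limited). The gripper opens to 85 mm and grips with 20 to 120 N. Pads are 22 mm wide; open, the fingers measure 114 mm over their backs; the gripper's body (76 mm by 85 mm) begins 54 mm behind the grasp point. The pads swing forward as they close: fully open they stand 13 mm farther back than shut.
Start: joints at [-0.07, 0.521, -0.036, 1.599, 0.021, 1.021, -0.113], TCP at [624.992, -0.025, 231.291] pointing down, gripper open.
Joint ranges: [-2.91, 2.91], [-0.3, 2.13], [-1.5, 1.42], [0.17, 2.43], [-1.26, 4.41], [0.16, 1.93], [-2.52, 2.52]. Speed limits (rad/s): [1.89, 1.89, 2.39, 2.39, 3.01, 3.01, 3.01].

INTERFACE

Orientations are given as a 3x3 rotation matrix whose columns are the frame's x, y, z axes.
In Python, from workcell import movep, movel, goto_joints, open_gripper, clamp, wait, inverse_kinematics, read_state, camera, PlanningError, finish_job, grip_point_offset gives the robot as it stands. Calls block until the motion is done:
- movep(position, orientation): joint-space move of the TCP to a pose.
- movel(position, frame=None, max_speed=150, guard=None): straight line of the TCP; frame=None keeps the orientation; max_speed is the mean speed in mm/s. With guard (N) it stops when the force on the tool has changed by that much, and returns True; else False.
- goto_joints(angles): joint-space move.
- open_gripper() and clamp(): open the fingers fully, or close them until they stop; the grip force is fixed at half the most.
- wait(seconds).
- inverse_kinematics(position, orientation): joint angles nearest the present ones, or None.
- read_state(): the state.
- camera(name): name is "scene" or "side" or "wrist"; returns a dict with "image" (400x640x3 uint8, blue, green, red), "range_z" (400x640 float32, mm along the optical axis (not along the pixel's ray), 0 where there is no reading), "fx", "fy", "cx", "cy" (pixels), "cam_to_world" (4x4, takes a point from camera to world coordinates). Camera axes: x right, y up, looking along -z (the intrinsics and any distortion apply to the point x, -y, -z); pixel columns grow to the right and rows downward; lengths in mm; the calibration is good to about 2 mm. A picture is of the moment at which its call begins.
A pose or a line that the arm cannot do raises PlanningError and nothing moves.
- finish_job(): hands the job in, once; it reports no verdict.
The state is a dict: "time": time; "qpos": joint angles; "qvel": joint speeds; "joint_efforts": joint torques, N m; "eef_pos": TCP position; "tool_rot": TCP orientation; "ft_force": force on the tool from outside, world axes, zero at the start; "torque": the same for the moment, N m; "finger_gap": finger opening in mm.
Only numpy, scipy, OpenCV 4.12 (cv2) and the standard library are available. Lean on these libraries where they do the work, as an engineer would, in place of code of your own. Each camera call takes 0.05 s, during which the arm holds its last target. There are 200 camera calls.

## Working session

There is one attempt and no reset: what is moved stays moved. The work goes in short steps, each a Python script; the robot and the scene stay as the last script left them, time stands still between calls to the robot, and variables do not carry over. Pictures are saved under pics/ and viewed, about 8 in all and at most 12, crops included, and the job is handed in when it is done.

```bash
ls; mkdir -p pics; python3 - <<'E'
from workcell import *
import cv2,numpy as np
s=read_state();print(s['time'],s['ft_force'],s['finger_gap'],grip_point_offset)
for n in("scene","side","wrist"):
    c=camera(n);cv2.imwrite(f"pics/{n}0.png",c["image"]);np.savez(f"pics/{n}0.npz",**c)
    print(n,c["fx"],c["cx"],c["cy"],np.round(c["cam_to_world"],3).tolist(), [k for k in c])
E
```

```text
pics
0.0 [-0.105778   -0.25001216  1.03991031] 85.40655735138029 -18.700000000000003
scene 372.87838178798023 318.9109374349394 200.7756185106025 [[-0.87, -0.348, 0.351, 998.029], [0.494, -0.636, 0.593, 712.466], [0.017, 0.689, 0.725, 892.901], [0.0, 0.0, 0.0, 1.0]] ['image', 'range_z', 'fx', 'fy', 'cx', 'cy', 'cam_to_world']
side 507.50102387378297 314.5309935706867 207.2847160908787 [[0.826, 0.37, -0.426, -175.969], [-0.564, 0.554, -0.613, -1063.782], [0.009, 0.746, 0.666, 1222.263], [0.0, 0.0, 0.0, 1.0]] ['image', 'range_z', 'fx', 'fy', 'cx', 'cy', 'cam_to_world']
wrist 277.5542613770962 322.34030713267236 201.17963356214707 [[1.0, -0.0, 0.001, 624.134], [-0.0, 0.955, 0.295, 75.326], [-0.002, -0.295, 0.955, 373.096], [0.0, 0.0, 0.0, 1.0]] ['image', 'range_z', 'fx', 'fy', 'cx', 'cy', 'cam_to_world']
```

View pics/scene0.png

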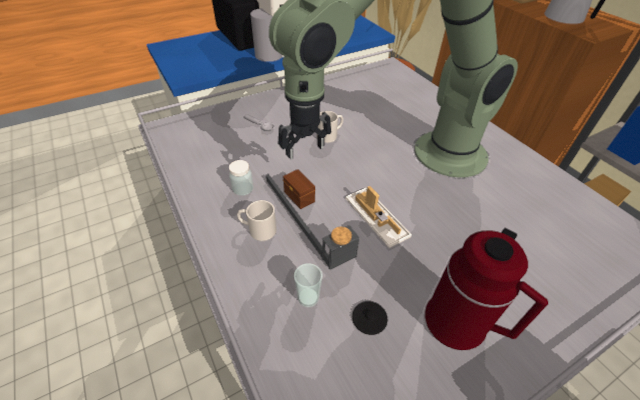

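View pics/side0.png

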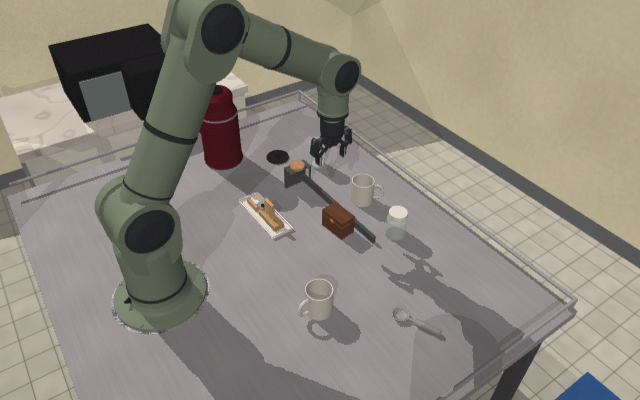

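View pics/wrist0.png

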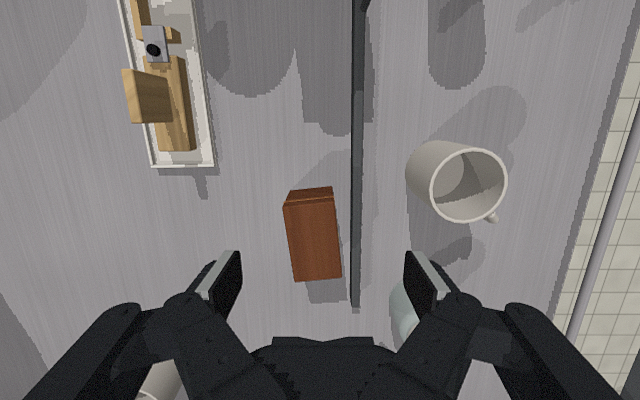

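Scene view: the tray and stick are around (378,212), the box is at (299,188), the rail runs (270,178) to (330,262), and the shelf is at (342,240). The flask (470,300), lid (370,317) and tumbler (308,285) lie beyond it. In the wrist view, image right is +x and up is +y. The rail runs along world +y at column 355, with the box to its left at (312,235) and the stick head pointing +y. Next is one closer wrist view with the shelf and tray in frame.

```bash
cat > h.py <<'E'
from workcell import *
import cv2,numpy as np
def pts(c,uv,z=None):
    """pixels -> world; z: ray onto that height, else by depth"""
    uv=np.atleast_2d(np.array(uv,float)); M=c["cam_to_world"]
    d=np.c_[(uv[:,0]-c["cx"])/c["fx"],-(uv[:,1]-c["cy"])/c["fy"],-np.ones(len(uv))]
    if z is None: t=c["range_z"][uv[:,1].astype(int),uv[:,0].astype(int)]
    else:
        w=d@M[:3,:3].T; t=(z-M[2,3])/w[:,2]
    return (d*t[:,None])@M[:3,:3].T+M[:3,3]
def cloud(c):
    v,u=np.mgrid[0:400,0:640]
    return pts(c,np.c_[u.ravel(),v.ravel()]).reshape(400,640,3)
def shot(n,f):
    c=camera(n); cv2.imwrite(f"pics/{f}.png",c["image"]); np.savez(f"pics/{f}.npz",**c); return c
E
python3 - <<'E'
from h import *
R=np.array(read_state()['tool_rot']);print(R.round(3))
c=dict(np.load('pics/wrist0.npz'))
print(pts(c,[[355,300],[357,100],[168,150],[312,235]],0).round())
s=dict(np.load('pics/scene0.npz'))
print(pts(s,[[355,232],[330,262],[268,178]],30).round(), pts(s,[[470,300],[308,285],[370,317],[261,222],[240,180],[495,240],[342,236]]).round())
movep([590,190,300],R)
c=shot("wrist","w1")
print(c["cam_to_world"].round(3).tolist())
E
```

```text
[[ 1.    -0.    -0.001]
 [-0.    -1.    -0.   ]
 [-0.001  0.    -1.   ]]
[[ 675. -203.    0.]
 [ 667.   94.    0.]
 [ 418.   31.   -0.]
 [ 608.  -92.   -0.]]
[[ 549.  168.   30.]
 [ 669.  224.   30.]
 [ 679. -169.   30.]] [[ 538.  544.  213.]
 [ 752.  250.   16.]
 [ 661.  407.   20.]
 [ 791.   41.   81.]
 [ 775. -167.   66.]
 [ 464.  496.  311.]
 [ 625.  208.  102.]]
[[1.0, -0.0, 0.002, 589.505], [-0.0, 0.955, 0.296, 264.852], [-0.001, -0.296, 0.955, 442.049], [0.0, 0.0, 0.0, 1.0]]
```

View pics/w1.png

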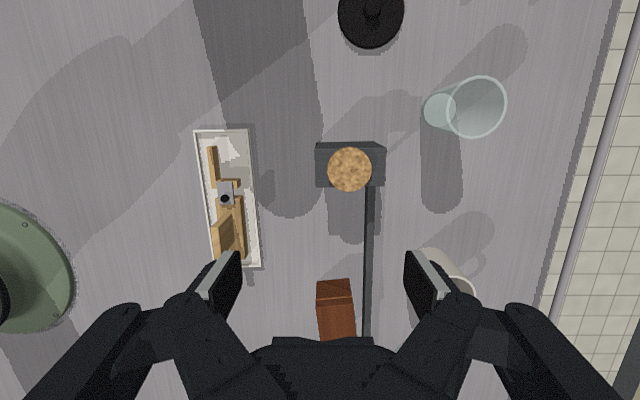

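The view shows the tray at (195–262, 128–270), the stick fin at (228,230), the knob at (225,198), the shelf and coaster at (350,165), the rail at column 367 and the box below at (336,310). I'll extract positions by height and colour.

```bash
python3 - <<'E'
from h import *
for f in("wrist0","w1"):
    c=dict(np.load(f'pics/{f}.npz'));P=cloud(c);hsv=cv2.cvtColor(c['image'],cv2.COLOR_BGR2HSV);H,S,V=[hsv[...,i].astype(int) for i in range(3)]
    v,u=np.mgrid[0:400,0:640]
    print(f)
    # rail: dark top, height ~30 ; both side edges per row ray onto z=30
    m=(V<90)&(abs(P[...,2]-30)<6)&(abs(P[...,0]-670)<40)&(P[...,1]<190)
    L=[];Rr=[]
    for r in range(400):
        k=np.where(m[r])[0]
        if len(k)>=4: L.append((k.min(),r));Rr.append((k.max()+1,r))
    if len(L)>20:
        for e in(L,Rr):
            q=pts(c,e,30);a=np.polyfit(q[:,1],q[:,0],1);res=q[:,0]-np.polyval(a,q[:,1]);k=abs(res)<3;a=np.polyfit(q[k,1],q[k,0],1)
            print('rail edge slope,x@y=0',a.round(4),'std',res[k].std().round(2),'y',q[:,1].min().round(),q[:,1].max().round())
    # box top
    m=((H<12)|(H>172))&(S>110)&(abs(P[...,2]-75)<5)
    if m.sum()>100:
        q=pts(c,np.c_[u[m],v[m]],75)[:,:2].astype(np.float32);print('boxtop',m.sum(),P[m][:,2].mean().round(1),cv2.minAreaRect(q))
    # tray
    m=((S<40)&(V>170)&(P[...,2]>1)&(P[...,2]<20)&(P[...,0]<520)&(P[...,0]>350)).astype(np.uint8)
    m=cv2.morphologyEx(m,cv2.MORPH_OPEN,np.ones((2,2)))
    n,l,st,_=cv2.connectedComponentsWithStats(m);i=1+st[1:,4].argmax();yy,xx=np.where(l==i)
    print('tray',cv2.minAreaRect(pts(c,np.c_[xx,yy],12)[:,:2].astype(np.float32)),st[i])
    # stick fin top
    m=(abs(P[...,2]-88)<4)&(P[...,0]<520)&(P[...,0]>350)&(S>60)
    if m.sum()>20:print('fintop',m.sum(),cv2.minAreaRect(pts(c,np.c_[u[m],v[m]],88)[:,:2].astype(np.float32)))
    m=(abs(P[...,2]-26)<4)&(P[...,0]<520)&(P[...,0]>350)&(S>60)
    print('bar+head',m.sum(),cv2.minAreaRect(pts(c,np.c_[u[m],v[m]],26)[:,:2].astype(np.float32)))
    # shelf (z~94-104)/ stop
    m=(P[...,2]>86)&(P[...,2]<100)&(V<100)&(P[...,0]>560)&(P[...,0]<720)&(P[...,1]>100)&(P[...,1]<300)
    if m.sum()>50:print('shelf',m.sum(),cv2.minAreaRect(P[m][:,:2].astype(np.float32)),P[m].min(0),P[m].max(0))
E
```

```text
wrist0
rail edge slope,x@y=0 [-2.210000e-02  6.615058e+02] std 0.44 y -191.0 189.0
rail edge slope,x@y=0 [-2.210000e-02  6.737574e+02] std 0.42 y -191.0 189.0
boxtop 3087 74.7 ((612.617919921875, -67.60440063476562), (58.86790466308594, 99.64046478271484), 6.442746639251709)
tray ((473.62042236328125, 80.3156967163086), (140.08438110351562, 21.415536880493164), 87.90396118164062) [ 187   48   28  120 1282]
fintop 736 ((441.0471496582031, 93.0854721069336), (13.775358200073242, 47.870758056640625), 0.2419964075088501)
bar+head 2611 ((439.9935607910156, 113.98686218261719), (43.55657196044922, 160.08348083496094), 1.5826808214187622)
w1
rail edge slope,x@y=0 [-2.330000e-02  6.613977e+02] std 0.77 y -121.0 160.0
rail edge slope,x@y=0 [-2.090000e-02  6.736641e+02] std 0.56 y -121.0 160.0
boxtop 997 74.5 ((610.2867431640625, -50.97315979003906), (58.291412353515625, 70.2511215209961), 6.415027618408203)
tray ((432.9621887207031, 162.20880126953125), (59.733768463134766, 142.76934814453125), 1.3676865100860596) [ 200  137   41   89 1016]
fintop 276 ((440.3410339355469, 93.45375061035156), (49.30543899536133, 12.851311683654785), 89.74778747558594)
bar+head 1059 ((439.60491943359375, 127.51228332519531), (41.79047393798828, 187.0787353515625), 3.001115322113037)
shelf 1268 ((624.9309692382812, 201.2482147216797), (91.46514129638672, 50.40015411376953), 0.9851328134536743) [579.46552193 175.49481359  86.09743684] [670.94699586 227.10465556  94.35148813]
```

```bash
cat >> h.py <<'E'
A=0.0222; D=np.array([-np.sin(A),np.cos(A),0]); N=np.array([-np.cos(A),-np.sin(A),0]); O=np.array([661.3,14.3,0])  # bay
RT=np.array([[np.cos(A),np.sin(A),0],[np.sin(A),-np.cos(A),0],[0,0,-1.]])
def bay(p): p=np.asarray(p)-O; return np.array([p@D,p@N,p[2]])
def w(x,y,z): return O+x*D+y*N+np.array([0,0,z])
PICK=np.array([440.7,93.3,36.])
E
python3 - <<'E'
from h import *
print(np.linalg.det(RT))
c=dict(np.load('pics/w1.npz'));print('tray corners',pts(c,[[194,130],[248,129],[262,268]],12).round(1).tolist())
movep(PICK+[0,0,110],RT)
movel(PICK,max_speed=100)
clamp(); s=read_state(); print(s['finger_gap'],s['ft_force'],s['eef_pos'])
movel(PICK+[0,0,80],max_speed=100); wait(.3)
s=read_state(); print(s['time'],s['finger_gap'],s['ft_force'],s['eef_pos'])
c=shot("wrist","w2"); I=c['image'][0:270,150:500]; cv2.imwrite('pics/w2c.png',cv2.resize(I,None,fx=2.2,fy=2.2))
E
```

```text
1.0000000000000002
tray corners [[395.9, 243.8, 12.0], [477.2, 245.2, 12.0], [483.0, 9.1, 12.0]]
11.981565263832842 [ 0.15368997 -0.41854781 -1.07442724] [440.68330748  93.29914525  35.98123734]
5.125 11.129447181401554 [-0.79472294  0.05814892 -1.73543188] [440.52501478  93.28060015 115.68922081]
```

View pics/w2c.png

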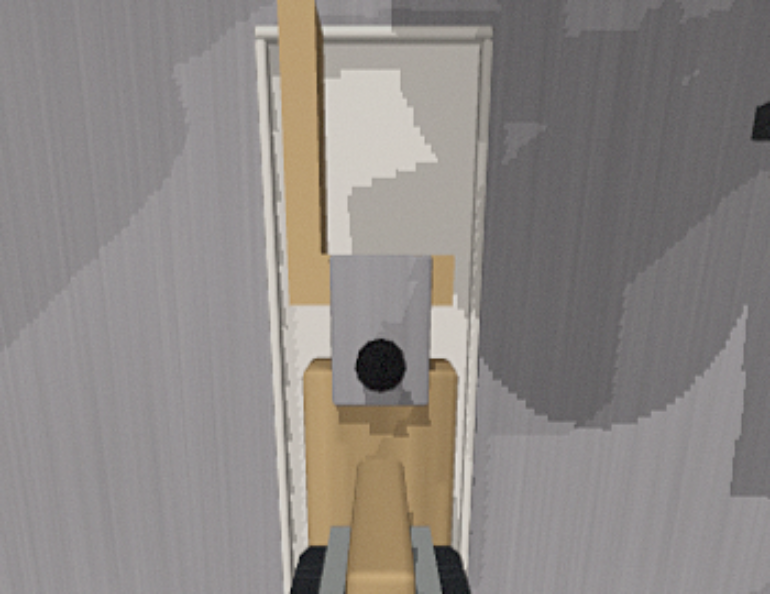

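Held stick: the bar, cheek, heel and clamp plate are all visible. The notch corner is at crop (322,254), the cheek's left edge at 289 and the heel's right end at 454. I'll convert these to tool coordinates and check that the stick is level.

```bash
python3 - <<'E'
from h import *
c=dict(np.load('pics/w2.npz'));P=cloud(c)
px=lambda a:[(a[0]/2.2+150,a[1]/2.2)]
T=np.array([440.525,93.28,115.69])
n=lambda q:np.array([(q-T)@D,(q-T)@N,q[2]-T[2]]).round(1)
print('depth z bar/heel/cheek/fin')
for q in[(320,420),(440,420),(445,280),(305,280),(300,100),(380,500),(380,580)]: print(q,n(pts(c,px(q))[0]))
for nm,q in dict(corner=(322,254),cheekL=(289,300),cheekL_top=(278,10),cheekRtop=(315,10),heelR=(454,256),heelback=(300,305),heelfront=(443,254),barL=(305,400),barR=(457,400),barLf=(305,520),barRf=(455,520),barfront=(315,360)).items():
    print(nm,n(pts(c,px(q),105.7)[0]))
E
```

```text
depth z bar/heel/cheek/fin
(320, 420) [34.5 16.  -9.7]
(440, 420) [ 34.4 -14.9 -10.1]
(445, 280) [ 69.4 -15.1 -10.5]
(305, 280) [69.4 18.7 -9.8]
(300, 100) [107.9  18.3  -9. ]
(380, 500) [24.3  0.6 19.2]
(380, 580) [23.3  0.6 51.5]
corner [ 75.4  14.4 -10. ]
cheekL [ 64.7  22.7 -10. ]
cheekL_top [125.3  22.5 -10. ]
cheekRtop [125.3  14.5 -10. ]
heelR [ 74.9 -17.1 -10. ]
heelback [ 63.5  20.1 -10. ]
heelfront [ 75.4 -14.4 -10. ]
barL [ 39.7  19.7 -10. ]
barR [ 39.7 -19.1 -10. ]
barLf [  6.3  20.9 -10. ]
barRf [  6.3 -19.8 -10. ]
barfront [ 50.   16.9 -10. ]
```

Notch in the tool frame is about (75.4, 14.4); the cheek is parallel and the stick is level. Next I check that mug_b is clear of the approach, then go to the box and press it in slowly.

```bash
cat >> h.py <<'E'
def rep(t='',f0=np.zeros(3)):
    s=read_state(); p=bay(s['eef_pos']); f=np.array(s['ft_force'])-f0
    print(t,'t%.1f'%s['time'],'tcp',p.round(2),'F xyz bay',np.array([f@D,f@N,f[2]]).round(2),'gap %.1f'%s['finger_gap']); return p,f
E
python3 - <<'E'
from h import *
s=dict(np.load('pics/scene0.npz')); sd=dict(np.load('pics/side0.npz'))
print('mug_b',pts(s,[[330,120]]).round(),pts(sd,[[318,288],[315,310],[403,316]]).round())
movep(w(-217,84,100),RT); rep('above')
movel(w(-217,84,35),max_speed=80); wait(.3)
p,f=rep('down'); f0=np.array(read_state()['ft_force']); np.save('f0.npy',f0)
c=shot("wrist","w3"); 
print(movel(w(-217,62,35),max_speed=25,guard=8)); rep('in1',f0)
for y in (58,54,50): 
    g=movel(w(-217,y,35),max_speed=10,guard=5); rep('y%d %s'%(y,g),f0)
    if g: break
cv2.imwrite('pics/w3.png',cv2.hconcat([c['image'][:,150:500],camera("wrist")['image'][:,150:500]]))
rep('end',f0)
E
```

```text
mug_b [[ 337. -336.   52.]] [[ 380. -288.   53.]
 [ 330. -345.   48.]
 [ 554. -475.   -4.]]
above t6.4 tcp [-215.2    83.87  100.03] F xyz bay [-1.1   0.8  -0.92] gap 11.3
down t7.7 tcp [-217.04   83.84   35.31] F xyz bay [ 0.07  0.38 -1.24] gap 11.1
False
in1 t8.8 tcp [-217.05   62.03   35.02] F xyz bay [-1.95 -0.03  0.07] gap 11.4
y58 False t9.3 tcp [-216.95   58.12   34.95] F xyz bay [-2.39  2.04  0.58] gap 11.2
y54 True t9.8 tcp [-216.41   55.9    34.02] F xyz bay [-0.7   3.43  1.76] gap 11.7
end t9.8 tcp [-216.42   56.08   33.88] F xyz bay [0.12 3.86 1.59] gap 11.5
```

View pics/w3.png

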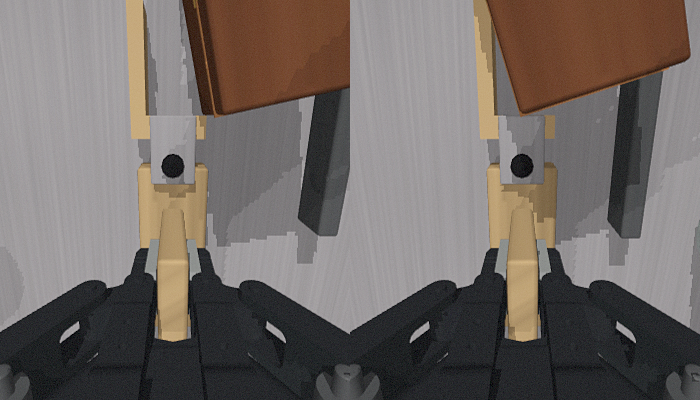

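The box has turned further, with its front outward by about 15–20°: the cheek tip is behind its centre, and the rear-outer corner is at the heel. I'll compute where its rear corners are now.

```bash
python3 - <<'E'
from h import *
f0=np.load('f0.npy')
c=camera("wrist");np.savez('pics/w4.npz',**c)
hsv=cv2.cvtColor(c['image'],cv2.COLOR_BGR2HSV);P=cloud(c)
m=((hsv[...,0]<12)|(hsv[...,0]>172))&(hsv[...,1]>110)&(abs(P[...,2]-75)<5)
print(m.sum())
v,u=np.where(m); q=pts(c,np.c_[u,v],75); b=np.array([bay(x) for x in q])
r=cv2.minAreaRect(b[:,:2].astype(np.float32)); print(r,cv2.boxPoints(r).round(1).tolist())
E=[]
for col in range(345,480,5):
    k=v[u==col]
    if len(k): E.append((col,k.max()+1))
e=np.array([bay(x) for x in pts(c,E,75)]);a=np.polyfit(e[:,1],e[:,0],1);print('rear edge slope deg',np.degrees(np.arctan(a[0])),'x@y=',np.polyval(a,[20,40,60,75]))
print('ymin',b[:,1].min(),'at',b[b[:,1].argmin()])
rep('now',f0)
E
```

```text
13707
((-163.75160217285156, 32.97417449951172), (116.80491638183594, 65.24755096435547), 2.206800937652588) [[-223.39999389648438, 63.29999923706055], [-220.89999389648438, -1.899999976158142], [-104.0999984741211, 2.5999999046325684], [-106.5999984741211, 67.80000305175781]]
rear edge slope deg -17.823316927003624 x@y= [-129.14970503 -135.57998187 -142.0102587  -146.83296632]
ymin 1.9540499393098656 at [-121.5078523     1.95404994   75.        ]
now t9.8 tcp [-216.46   56.08   33.84] F xyz bay [0.51 3.44 3.54] gap 11.1
```

The rear-rail corner is at the rail, at about (-121, 2). Pressing further pivots the box closed and moves it away from the heel. I'll lift 2 mm and continue in small, force-checked steps.

```bash
cat >> h.py <<'E'
def boxrear(c):
    hsv=cv2.cvtColor(c['image'],cv2.COLOR_BGR2HSV);P=cloud(c)
    m=((hsv[...,0]<12)|(hsv[...,0]>172))&(hsv[...,1]>110)&(abs(P[...,2]-75)<5)
    v,u=np.where(m); b=np.array([bay(x) for x in pts(c,np.c_[u,v+1],75)])
    lo=b[np.array([v[i]==v[u==u[i]].max() for i in range(len(u))])]
    y0=b[:,1].min(); k=(lo[:,1]>y0+8)&(lo[:,1]<y0+50)
    a=np.polyfit(lo[k,1],lo[k,0],1); return 'rear edge deg %.1f x@y30 %.1f ymin %.1f'%(-np.degrees(np.arctan(a[0])),np.polyval(a,30),y0)
E
python3 - <<'E'
from h import *
f0=np.load('f0.npy')
movel(w(-217,56.5,36),max_speed=20); p,f=rep('up',f0)
y=56.5
for i in range(14):
    y-=1
    g=movel(w(-217,y,36),max_speed=8,guard=5); p,f=rep('%.1f %s'%(y,g),f0)
    if g or f@N>7: break
c=camera("wrist");cv2.imwrite('pics/w5.png',c['image'][:,150:500]);print(boxrear(c)); rep('end',f0)
E
```

```text
up t10.1 tcp [-216.85   56.49   36.06] F xyz bay [ 0.56  3.41 -0.3 ] gap 11.6
55.5 False t10.4 tcp [-216.85   55.67   35.85] F xyz bay [1.51 4.02 0.4 ] gap 11.4
54.5 False t10.7 tcp [-216.82   54.91   35.78] F xyz bay [ 0.48  6.01 -0.51] gap 11.3
53.5 False t10.9 tcp [-216.78   54.18   35.69] F xyz bay [1.38 6.81 0.92] gap 11.6
52.5 False t11.2 tcp [-216.7    53.4    35.62] F xyz bay [1.32 8.77 0.52] gap 11.4
rear edge deg 17.1 x@y30 -132.4 ymin 1.9
end t11.3 tcp [-216.7    53.43   35.61] F xyz bay [ 1.08  7.91 -0.13] gap 11.5
```

View pics/w5.png

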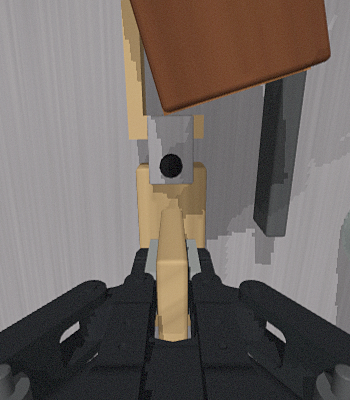

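The tip press isn't working: it sits behind the box centre, friction is high and the stick yaws slightly in the grip. A better way is to back off and press the box's front-outer corner with the rear part of the bar, whose lever about the grip is short and about the rail corner long. That turns the box square. After that I'll go back to the notch.

```bash
python3 - <<'E'
from h import *
movel(w(-219,84,36),max_speed=60); wait(.2); rep('back')
c=camera("wrist"); np.savez('pics/w6.npz',**c); print(boxrear(c))
movel(w(-219,84,130),max_speed=120)
movel(w(8,120,130),max_speed=150)
movel(w(8,120,36),max_speed=100); wait(.3); rep('down')
f0=np.array(read_state()['ft_force']); np.save('f0.npy',f0)
y=110; movel(w(8,y,36),max_speed=40,guard=6); rep('110',f0)
while y>77:
    y-=1.5; g=movel(w(8,y,36),max_speed=12,guard=5); p,f=rep('%.1f %s'%(y,g),f0)
    if g or f@N>6: break
c=shot("wrist","w7"); rep('end',f0)
E
```

```text
back t12.1 tcp [-218.88   83.69   35.97] F xyz bay [ 0.62  1.02 -1.21] gap 11.4
rear edge deg 17.0 x@y30 -131.8 ymin 2.3
down t16.2 tcp [  8.02 119.83  36.31] F xyz bay [-0.48  0.33 -1.32] gap 11.4
110 t16.6 tcp [  7.99 109.85  35.9 ] F xyz bay [ 0.18 -0.43  0.47] gap 11.5
108.5 False t16.9 tcp [  8.02 108.53  35.98] F xyz bay [ 0.92 -0.57 -0.09] gap 10.9
107.0 False t17.1 tcp [  8.01 106.94  36.01] F xyz bay [ 0.28 -0.68 -0.27] gap 11.1
105.5 False t17.4 tcp [  8.   105.5   35.96] F xyz bay [ 0.9  -0.15  0.42] gap 10.9
104.0 False t17.7 tcp [  8.17 104.18  35.93] F xyz bay [2.15 1.58 0.76] gap 11.6
102.5 False t18.0 tcp [  7.98 102.29  36.02] F xyz bay [ 0.8  0.5 -1.1] gap 11.3
101.0 False t18.2 tcp [  7.96 100.8   36.01] F xyz bay [ 1.74 -0.62 -0.52] gap 11.1
99.5 False t18.5 tcp [ 7.96 99.33 36.02] F xyz bay [1.28 0.27 1.25] gap 11.7
98.0 False t18.8 tcp [ 7.95 97.81 36.02] F xyz bay [ 0.9  -0.08 -0.77] gap 11.1
96.5 False t19.1 tcp [ 7.97 96.36 36.01] F xyz bay [ 0.28  1.1  -0.23] gap 11.6
95.0 False t19.3 tcp [ 7.99 94.85 36.01] F xyz bay [ 1.27 -0.12  0.01] gap 11.4
93.5 False 
[... 228 characters left out ...]
.0 False t20.4 tcp [ 8.01 88.87 35.99] F xyz bay [ 0.59 -0.63 -0.39] gap 11.2
87.5 False t20.7 tcp [ 8.01 87.36 36.  ] F xyz bay [ 1.03 -0.31  0.68] gap 11.4
86.0 False t21.0 tcp [ 7.97 85.84 36.01] F xyz bay [0.61 0.71 0.36] gap 11.2
84.5 False t21.3 tcp [ 7.97 84.33 36.01] F xyz bay [1.19 0.35 0.12] gap 11.8
83.0 False t21.5 tcp [ 7.98 82.85 36.01] F xyz bay [ 0.87 -0.04  0.61] gap 11.3
81.5 False t21.8 tcp [ 7.98 81.35 36.  ] F xyz bay [0.58 0.46 0.55] gap 11.1
80.0 False t22.1 tcp [ 7.96 79.84 36.02] F xyz bay [ 0.23 -0.23  0.05] gap 11.4
78.5 True t22.3 tcp [ 8.06 79.25 35.51] F xyz bay [ 0.06 -0.42 -0.21] gap 11.2
end t22.4 tcp [ 8.1  79.29 35.4 ] F xyz bay [ 0.44 -0.59  0.02] gap 11.3
```

```bash
python3 - <<'E'
from h import *
f0=np.load('f0.npy')
for y in (78.8,78.4,78.0,77.6):
    g=movel(w(8,y,36),max_speed=6,guard=6); wait(.1)
    F=[(np.array(read_state()['ft_force'])-f0)@N]
    for _ in range(5): wait(.03);F.append((np.array(read_state()['ft_force'])-f0)@N)
    print(y,g,bay(read_state()['eef_pos']).round(2),'FN',np.mean(F).round(2))
    if g or np.mean(F)>4.5: break
a=camera("scene");b=camera("side");np.savez('pics/sc8.npz',**a)
A_=cv2.resize(a['image'][150:280,240:440],None,fx=3,fy=3);B_=cv2.resize(b['image'][130:260,230:430],None,fx=3,fy=3)
cv2.imwrite('pics/sc8.png',cv2.resize(cv2.vconcat([A_,B_]),None,fx=.77,fy=.77))
E
```

```text
78.8 False [ 7.99 78.96 35.89] FN 1.29
78.4 False [ 8.03 78.74 35.9 ] FN 4.91
```

View pics/sc8.png

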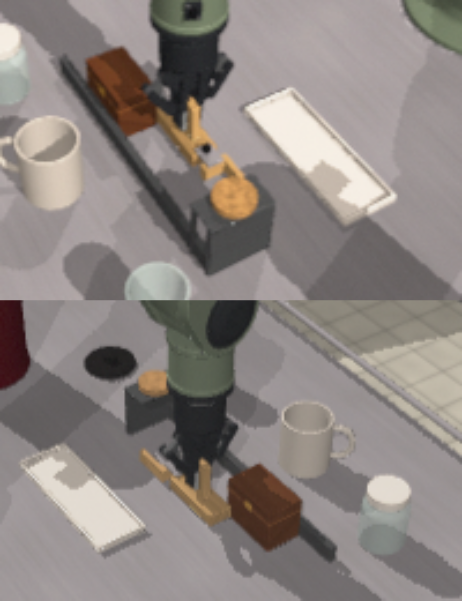

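The box now stands square against the rail, pressed by the bar at about 5 N, so step 2 should be met. I move behind it and measure the box's rear and the notch again.

```bash
python3 - <<'E'
from h import *
movel(w(12,100,36),max_speed=60)
movel(w(12,100,130),max_speed=150)
movel(w(-218,68,130),max_speed=170)
movel(w(-218,68,36),max_speed=100); wait(.3); rep('down')
F=[]
for _ in range(10): wait(.03);F.append(read_state()['ft_force'])
np.save('f0.npy',np.mean(F,0)); print('std',np.std(F,0))
c=shot("wrist","w9"); print(boxrear(c)); np.save('pics/t9.npy',read_state()['eef_pos'])
cv2.imwrite('pics/w9.png',cv2.resize(c['image'][0:260,220:460],None,fx=2.3,fy=2.3))
E
```

```text
down t27.8 tcp [-218.04   67.85   36.32] F xyz bay [ 0.52  0.87 -0.78] gap 11.6
std [0.33014237 0.38464836 0.51842997]
rear edge deg 0.2 x@y30 -140.3 ymin 1.7
```

View pics/w9.png

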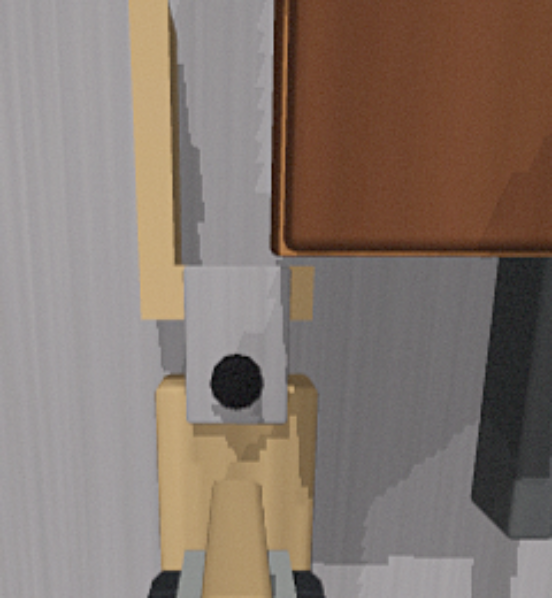

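The box is square (0.2°) with its rear at bay x −140, and the heel is about 2 mm behind it. Cheek, heel and knob are where they were. Next I press with the cheek and feed with force feedback on the side pressure.

```bash
cat >> h.py <<'E'
f0=np.load('f0.npy') if __import__('os').path.exists('f0.npy') else 0
def F(n=4):
    L=[]
    for _ in range(n): L.append(read_state()['ft_force']); wait(.02)
    f=np.mean(L,0)-f0; return f@D,f@N,f[2]
E
python3 - <<'E'
from h import *
movel(w(-221,66,36),max_speed=40)
movel(w(-221,50,36),max_speed=40,guard=6)
y=bay(read_state()['eef_pos'])[1]; print('y',y)
for i in range(20):
    y-=.4; g=movel(w(-221,y,36),max_speed=6,guard=6); fx,fn,fz=F()
    if fn>3.5 or g: break
print('press',y,g,fx,fn,fz,read_state()['time'])
x=-221
while x<14:
    x=min(x+8,14)
    g=movel(w(x,y,36),max_speed=45,guard=9); fx,fn,fz=F(3)
    p=bay(read_state()['eef_pos']); print('x%d y%.2f'%(x,y),g,p.round(1),'F %.1f %.1f %.1f'%(fx,fn,fz),'t%.1f'%read_state()['time'])
    if fn>10 or g or fx<-10: break
    y-=np.clip((4.5-fn)/14,-.3,.3)
c=camera("wrist"); print(boxrear(c))
open('y','w').write(str(y))
E
```

```text
y 50.05178237222036
press 44.05178237222038 False 0.7559354529420409 3.5516025757964766 -0.15614271078830044 33.6917
x-213 y44.05 False [-212.7   44.3   35.9] F -0.0 5.1 0.4 t34.1
x-205 y44.09 False [-204.8   44.2   35.9] F 0.0 4.3 0.1 t34.4
x-197 y44.08 False [-196.9   44.3   35.9] F -0.6 5.7 -0.5 t34.8
x-189 y44.17 False [-188.8   44.2   35.9] F 0.3 4.3 -0.1 t35.2
x-181 y44.15 False [-180.9   44.2   36. ] F 0.0 4.8 -0.2 t35.6
x-173 y44.17 False [-172.9   44.2   36. ] F -0.7 4.7 -0.5 t35.9
x-165 y44.19 False [-164.9   44.2   36. ] F -0.4 5.1 -0.4 t36.3
x-157 y44.23 False [-156.8   44.2   36. ] F 0.6 4.8 -1.0 t36.7
x-149 y44.25 False [-148.8   44.2   36. ] F 1.1 4.8 -0.5 t37.1
x-141 y44.27 False [-140.8   44.2   36. ] F 0.3 5.1 -0.6 t37.4
x-133 y44.31 False [-132.8   44.3   36. ] F 0.3 3.6 -1.4 t37.8
x-125 y44.25 False [-124.8   44.2   36. ] F 0.5 4.4 -0.5 t38.2
x-117 y44.25 False [-116.8   44.2   36. ] F 0.6 4.4 -1.1 t38.6
x-109 y44.24 False [-108.8   44.2   36. ] F 0.4 4.3 -0.9 t38.9
x-101 y44.23 False [-100.8   44.2   36. ] F -0.3 4.3 -0.7 t39.3
x-93 y44.21 False [-92.8  44.2  36.
[... 174 characters left out ...]
 36. ] F 0.5 4.4 -0.6 t40.8
x-61 y44.20 False [-60.9  44.2  36. ] F 0.6 4.4 -0.9 t41.2
x-53 y44.19 False [-52.9  44.2  36. ] F 0.4 4.8 -0.8 t41.6
x-45 y44.21 False [-44.9  44.2  36. ] F 0.2 4.4 -0.7 t41.9
x-37 y44.20 False [-36.9  44.2  36. ] F 0.9 4.4 -1.0 t42.3
x-29 y44.19 False [-28.9  44.2  36. ] F 0.2 4.5 -0.6 t42.7
x-21 y44.19 False [-20.9  44.2  36. ] F 0.2 4.2 -0.9 t43.1
x-13 y44.16 False [-12.9  44.2  36. ] F 0.2 4.3 -0.4 t43.4
x-5 y44.15 False [-4.9 44.2 36. ] F 0.0 5.0 -0.7 t43.8
x3 y44.19 False [ 3.1 44.2 36. ] F 0.3 4.6 -0.8 t44.2
x11 y44.19 False [11.1 44.2 36. ] F -0.0 3.9 -0.9 t44.6
x14 y44.15 False [13.7 44.2 36. ] F -2.8 4.9 -0.4 t44.9
rear edge deg -0.4 x@y30 89.1 ymin 1.2
```

Clean feed: side force held at 4–5 N and the box is square (−0.4°), rear at 89 mm. Now the last 11 mm to the stop.

```bash
python3 - <<'E'
from h import *
y=float(open('y').read()); x=14
movel(w(20,y,36),max_speed=30,guard=8); x=20; print(F())
while x<32:
    x+=.6; g=movel(w(x,y,36),max_speed=8,guard=7); fx,fn,fz=F(4)
    print('x%.1f'%x,g,bay(read_state()['eef_pos']).round(2),'F %.1f %.1f %.1f'%(fx,fn,fz))
    if fx<-7.5 or g or fn>9: break
    y-=np.clip((4.5-fn)/14,-.2,.2)
for i in range(4): print(np.round(F(5),1))
c=camera("wrist"); print(boxrear(c)); rep('end',f0)
E
```

```text
(np.float64(-1.5418791449934408), np.float64(4.194417645569254), np.float64(-0.15046949480087712))
x20.6 False [20.05 44.18 36.03] F -3.5 4.5 -0.3
x21.2 False [20.45 44.22 36.01] F -4.4 4.4 -0.1
x21.8 False [21.02 44.23 36.01] F -4.7 4.6 0.5
x22.4 False [21.61 44.23 35.99] F -4.5 4.3 -0.1
x23.0 False [22.2  44.21 36.03] F -5.1 4.9 -0.3
x23.6 False [22.78 44.21 36.02] F -4.3 4.5 0.3
x24.2 False [23.39 44.24 36.01] F -4.6 4.7 0.1
x24.8 False [24.02 44.21 36.01] F -4.4 4.8 0.5
x25.4 False [24.66 44.24 36.04] F -4.7 4.2 0.4
x26.0 False [25.21 44.22 36.01] F -4.8 4.5 0.1
x26.6 False [25.44 44.27 36.01] F -5.9 5.2 0.6
x27.2 False [25.52 44.28 36.05] F -8.5 4.4 0.7
[-8.8  4.7  1. ]
[-8.6  4.9  0.7]
[-8.9  4.8  0.3]
[-8.9  4.4  0.9]
rear edge deg -0.2 x@y30 100.9 ymin 1.3
end t49.5 tcp [25.51 44.28 36.05] F xyz bay [-9.16  4.21  0.31] gap 11.4
```

The box is home. Sliding drag was about 4.6 N and I now push 8.8 N, so about 4 N bears on the stop, and the side force is 4.5 N. I back off diagonally and return the stick.

```bash
python3 - <<'E'
from h import *
movel(w(22,48.5,36),max_speed=30)
movel(w(2,70,36.5),max_speed=80)
movel(w(0,72,125),max_speed=150)
c=camera("wrist"); np.savez('pics/w10.npz',**c)
movep(PICK+[0,0,80],RT)
movel(PICK+[0,0,6],max_speed=100)
g=movel(PICK+[0,0,-.5],max_speed=15,guard=4); rep('placed %s'%g)
open_gripper(); wait(.2)
movel(PICK+[0,0,100],max_speed=150); wait(.3); rep('up')
a=shot("scene","s11"); c=shot("wrist","w11")
b=cv2.resize(a['image'][150:280,260:440],None,fx=2.5,fy=2.5); cv2.imwrite('pics/f.png',cv2.hconcat([cv2.resize(b,(480,400)),c['image'][:,100:420]]))
P=cloud(c);S=cv2.cvtColor(c['image'],cv2.COLOR_BGR2HSV)[...,1]
v,u=np.where((abs(P[...,2]-88)<4)&(P[...,0]<520)&(P[...,0]>380)&(S>60)&(P[...,1]>40)&(P[...,1]<150))
print('fin',cv2.minAreaRect(pts(c,np.c_[u,v],88)[:,:2].astype(np.float32)),P[v,u,2].mean())
E
```

```text
placed True t53.2 tcp [ 83.95 218.72  35.92] F xyz bay [ 0.97  1.61 11.1 ] gap 11.4
up t55.3 tcp [ 83.81 219.04 135.48] F xyz bay [ 0.76  0.48 -0.87] gap 85.8
fin ((440.07623291015625, 94.27339172363281), (11.676026344299316, 49.45634841918945), 0.8244559168815613) 87.43936819630763
```

View pics/f.png

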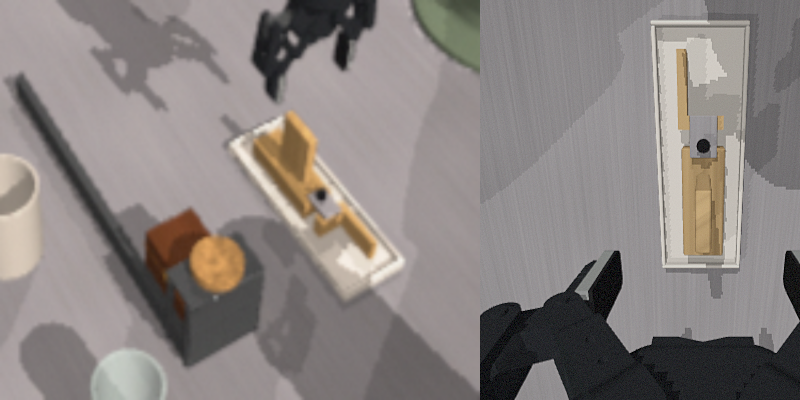

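The stick lies flat in the tray between its walls, fin top at 87 mm. The box is under the shelf against the rail. One numeric check of the box after release, then hand in.

```bash
python3 - <<'E'
from h import *
print(boxrear(dict(np.load('pics/w10.npz'))))
finish_job(); print(read_state()['time'])
E
```

```text
rear edge deg -0.0 x@y30 100.0 ymin 1.2
the job is handed in; nothing more can be done
the job is handed in; nothing more can be done
```

The job is handed in: the tea box is home against the end stop and flush to the rail, and the stick is lying flat back in its tray. No verdict is reported. The last clock reading, taken before the hand-in script, was about 55 s.

**What I did**
- I picked the stick out of its tray and measured where the clamped head really stands, from the wrist camera.
- My first press, with the cheek alone, turned the box to about 17° because it pushed behind the box's centre. The side force on the stick reached about 8.8 N before I stopped.
- I backed off and squared the box by pressing its front corner with the bar. That took about 5 N.
- I then fed it along the rail with the notch. The side force, averaged at each stop, stayed between about 3.6 and 5.7 N.
- At the stop I pushed with about 8.8 N. Sliding drag was about 4.6 N, so roughly 4 N was on the stop.

**Last checks**
- **Box:** after release its rear is at bay x = 100.0 mm (100 when home) and it sits at 0.0° to the rail. Its rail-side edge read 1.2 mm, which is within the 2 mm calibration error.
- **Stick:** it lies between the tray walls, with its fin about 1 mm from the pick-up spot and 87 mm high (88 expected).
- **Setting down:** the stick met the tray floor with about 11 N, more than I intended, but it was not disturbed.
- **Bystanders:** I did not measure these again. The robot kept clear of them, and those in the last views looked undisturbed.

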